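Drop an offcut into the lever-lid scrap box

ROBOT

A 7-joint arm with a two-finger parallel gripper is mounted at the origin on a cart in front of the work surface, level with it; the furniture and walls round the work are solid. World frame = base frame: x ahead of the robot, y to its left, z up, the work surface at z = 0. Lengths are in m, angles in rad, forces in N, time in s.
With the tool pointing down it reaches from about 0.4 to 0.85 m from the base axis. Payload 4.5 kg.
Tool frame: the origin (TCP) lies midway between the tips of the shut fingers; the grasp point (between the pads) lies 19 mm behind it; z points along the fingers, x is the direction in which the jaws open and shut, and the axes are right-handed (so a half turn about z gives the same grasp; the last joint's range is limited). The gripper opens to 85 mm and grips with 20 to 120 N. Pads are 22 mm wide; open, the fingers measure 114 mm over their backs; the gripper's body (76 mm by 85 mm) begins 54 mm behind the grasp point. The pads swing forward as they close: fully open they stand 13 mm farther back than shut.
Start: joints at [-1.312, 0.689, -0.195, 1.565, 0.157, 0.902, -0.215], TCP at [0.139, 0.609, 0.231] pointing down, gripper open.
Joint ranges: [-3.01, 3.01], [-0.46, 2.08], [-1.47, 1.51], [0.13, 2.56], [-1, 4.14], [0.04, 2.09], [-2.66, 2.66]. Speed limits (rad/s): [2.57, 2.57, 3.14, 3.14, 3.14, 3.14, 3.14].

INTERFACE

Orientations are given as a unit quaternion [x, y, z, w].
In Python, from station import robot, eyes, job gives the robot as it stands.
- The arm moves only by the tool servo_tool, never from a script. Its argument "commands" is a list that holds one entry, the list of rows, each a list of 7 numbers: the shift along the tool's x, y, z in m, then the turn, a rotation vector about the tool's x, y, z in rad, then the finger opening in m, from 0 to 0.0854. In form: [[[x, y, z, wx, wy, wz, fingers], ...]]. A call has 1 to 12 rows; each row is the pose to reach, as a shift and turn from the pose commanded when the call began, along the tool's axes at that moment; what a row does not reach only later rows make up. A row lasts 1/10 s, in which the tool goes at most 50 mm and 8.59 degrees, less where a joint would pass 70% of its speed; a pose out of reach is approached as far as the arm can. A call with a gripper value outside its range is refused whole. The fingers move at their own pace and stop on an object; "squeeze" is the grip in N (left out, the last holds). Time passes only in rows, so rows that repeat a pose let the fingers close. It gives the time, the measured TCP pose, the force and the opening at its end, in the units of the state.
- robot.get_obs(): the state, without advancing time (a new reading comes with each control period).
- eyes.snapshot(name): name is "scene" or "side" or "wrist"; returns the picture (384x512x3 uint8, red, green, blue); there is no depth.
- eyes.camera_model(name): a dict with "fx", "fy", "cx", "cy" (pixels), "cam_to_world" (4x4, takes a point from camera to world coordinates). Camera axes: x right, y up, looking along -z (the intrinsics and any distortion apply to the point x, -y, -z); pixel columns grow to the right and rows downward; lengths in m; the calibration is good to about 2 mm. The wrist camera is an equidistant fisheye: a pixel r from the principal point sees the ray r / f radians off the axis. A picture is of the moment at which its call begins: read the wrist's pose just before it. camera_model takes no time and is no camera call; for the wrist camera it gives the pose at the moment of the call.
- job.hand_in(): hands the job in, once; it reports no verdict.
The state is a dict: "clock": time; "q": joint angles; "dq": joint speeds; "joint_efforts": joint torques, N m; "tool_pos": TCP position; "ee_rot": TCP orientation; "contact_force": force on the tool from outside, world axes, zero at the start; "torque": the same for the moment, N m; "width": finger opening in m.
Only numpy, scipy, OpenCV 4.12 (cv2) and the standard library are available. Lean on these libraries where they do the work, as an engineer would, in place of code of your own. Each camera call takes 0.05 s, during which the arm holds its last target. There are 200 camera calls.

TASK

Press the paddle of the scrap box all the way down so that its lid swings fully up and the round offcut waiting in the chute rolls in, then, once it lies in the box, ease the paddle back up slowly so that the lid comes down shut without slamming. Work by the paddle alone: do not touch the lid or the offcut, pick nothing up, and leave the things around the box where they are.

Things in the scene. Friction and masses are not known exactly. Their poses are not given: they have to be found in the camera images.
- scrap_box: Plywood scrap box fixed to the bench, box x, y -85 to +85 mm, 125 mm high. Origin on the bench under its middle; +x points away from the robot to the hinge (yaw within 0.45 rad), +y to its left. Lid hinged along its back top edge (x 85, z 127 mm), with a 46 mm skirt in front. Open chute at the front (x -70 to -200, y -36 to 76 mm, up to 125 mm high) slopes 14 degrees down into the box.
- box_floor (a point): Middle of the inner floor of the scrap box, 10 mm above the bench; axes as the box.
- lid_front (a point): Middle of the front edge of the lid, on its upper face, 133 mm above the bench when shut; moves with the lid. The lid must not be touched.
- paddle_top (a point): Centre of the top face of the lever's paddle, a 42 x 38 mm steel plate with black ribbed rubber, in front of the box on its right. At rest at box x -175, y -102 mm, 171 mm above the bench, tilted 0.18 rad, front edge higher. Pressed straight down 53 mm to its stop it opens the lid fully; its arc strays under 8 mm along box x. It springs back up: 3 to 9 N hold it down.
- lever (a joint): Angle of the lever, rad: 0 at rest (paddle up, lid shut), 0.36 pressed to the stop. The lever arm from pivot to paddle is 150 mm.
- lid (a joint): Opening angle of the lid, rad: 0 shut, 1.0 fully up. It is linked to the lever and always opens 2.78 times the lever's angle; let go, it falls shut and slams. It turns about 18 rad per metre of paddle travel.
- offcut: Round wooden offcut, 30 mm diameter, 70 mm long, lying crosswise in the chute against the skirt of the lid. Origin at its centre, y along its axis. It rolls into the box by itself when the lid rises.
- tape_measure: Pocket tape measure standing to the left of the chute, 37 x 76 x 65 mm; bystander. Origin at its underside.
- sanding_block: Cork sanding block lying to the right of the box, 62 x 110 x 34 mm; bystander. Origin at its underside.
- marker_black: Felt marker lying on the bench right of the paddle, 17 x 136 x 18 mm; bystander. Origin at its underside.
There are look-alikes about, which are no part of the job. There is more than one size of the offcut; the one meant has the size given above.

How it is judged:
By the outcome, as a careful person would: the job done as asked, in the order asked, and still so for the second after the job is handed in, with the robot touching nothing.
It also fails if it takes over 40 s, if anything falls off the work surface, if the arm or the gripper's body presses on something with over 40 N, if the wrist force passes 120 N, or if a joint passes its speed limit or range.

## Working session

There is one attempt and no reset: what is moved stays moved. The work goes in short steps, Python scripts to look and compute and a tool call to move; the robot and the scene stay as the last step left them, time stands still between calls to the robot, and variables do not carry over. Pictures are saved under pics/ and viewed, about 8 in all and at most 12, crops included, and the job is handed in when it is done.

Besides the shell and the picture viewer there is one more tool, called after "Request:" as a command line: name --argument value ..., lists and objects as JSON in quotes. servo_tool: Moves the arm, as the interface text tells. Its arguments: {"type":"object","properties":{"commands":{"type":"array","items":{"type":"array","items":{"type":"array","items":{"type":"number"}}}},"squeeze":{"type":"number"}},"required":["commands"]}

```bash
mkdir -p pics; cat > h.py <<'E'
from station import robot, eyes, job
import numpy as np, cv2
def snap(n,f):
    im=eyes.snapshot(n); cv2.imwrite('pics/'+f,im[:,:,::-1]); return im
E
python3 - <<'E'
from h import *
o=robot.get_obs(); print(o)
for n in ('scene','side'):
    snap(n,n+'0.png'); m=eyes.camera_model(n); print(n,m)
E
```

```text
{'clock': 0.0, 'q': array([-1.31219726,  0.69000239, -0.1945314 ,  1.56636571,  0.15734047,
        0.90249241, -0.21512505]), 'dq': array([ 0.00051423, -0.00045336,  0.00074177, -0.00038125, -0.00022772,
        0.00108985, -0.00010742]), 'joint_efforts': array([ 1.18458807e-03, -5.39618218e+01, -1.26632050e+00, -1.58544517e+01,
        9.05224500e-03,  9.52132250e-03, -3.18052571e-06]), 'tool_pos': array([0.13922286, 0.60862114, 0.23046724]), 'ee_rot': array([ 7.81924349e-01,  6.23372631e-01, -6.80599704e-04,  6.41301321e-04]), 'contact_force': array([-0.02865724, -0.17671639, -0.26720287]), 'torque': array([ 1.41953500e-02, -6.97702131e-02,  3.73446643e-05]), 'width': 0.08540194519593626}
scene {'fx': 370.71388523539923, 'fy': 370.71388523539923, 'cx': 254.3340684556083, 'cy': 190.7178751199655, 'cam_to_world': array([[-0.8055177 ,  0.45396843, -0.38085943,  0.23744045],
       [-0.59231116, -0.59777687,  0.5402132 ,  0.42052685],
       [ 0.01757078,  0.66073859,  0.75041041,  0.79056544],
       [ 0.        ,  0.        ,  0.        ,  1.        ]])}
side {'fx': 384.9943806592535, 'fy': 384.9943806592535, 'cx': 254.17582148394993, 'cy': 191.86319158739653, 'cam_to_world': array([[ 0.99947166, -0.00460773,  0.03217402,  0.61176735],
       [ 0.03068805,  0.45988129, -0.88744996, -0.98824004],
       [-0.0107071 ,  0.88796845,  0.45977972,  0.61331991],
       [ 0.        ,  0.        ,  0.        ,  1.        ]])}
```

View pics/scene0.png

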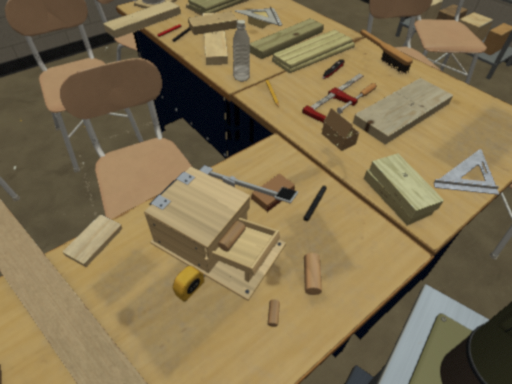

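View pics/side0.png

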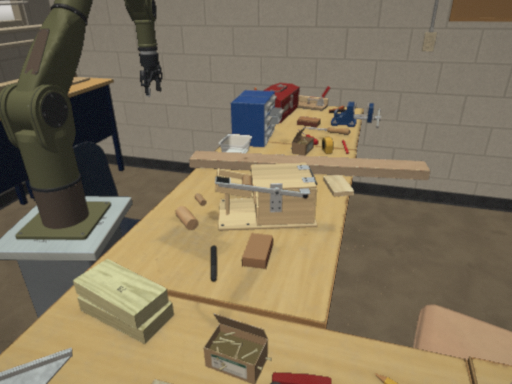

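Scene: the box is at about (200,215), the black paddle at (286,194), the offcut in the chute at (232,235), and look-alike dowels at (313,272) and (273,312). Side: the paddle is near (222,181) and the marker at (213,262). I'll enlarge both.

```bash
python3 - <<'E'
import cv2,numpy as np
a=cv2.imread('pics/scene0.png')[155:300,140:340]; b=cv2.imread('pics/side0.png')[155:240,205:325]
cv2.imwrite('pics/c1.png',cv2.resize(a,None,fx=4,fy=4,interpolation=cv2.INTER_CUBIC))
cv2.imwrite('pics/c2.png',cv2.resize(b,None,fx=6,fy=6,interpolation=cv2.INTER_CUBIC))
E
```

```text
(no output)
```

View pics/c1.png

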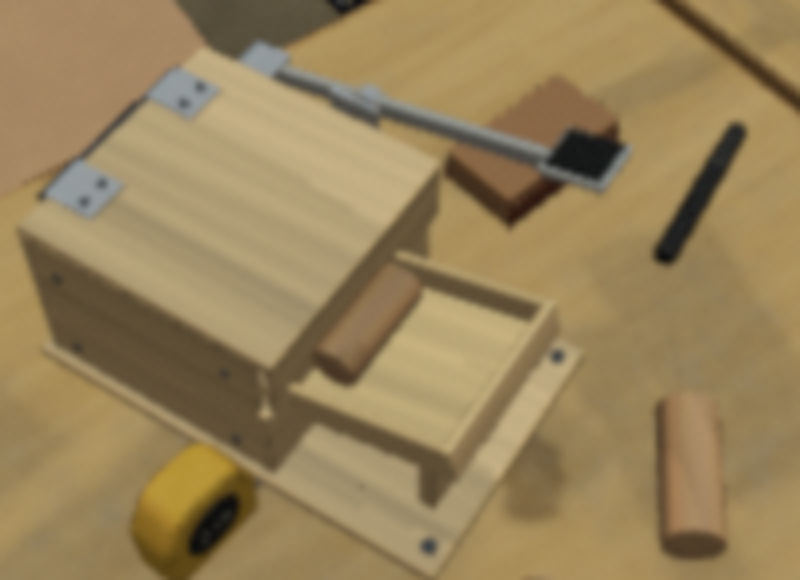

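View pics/c2.png

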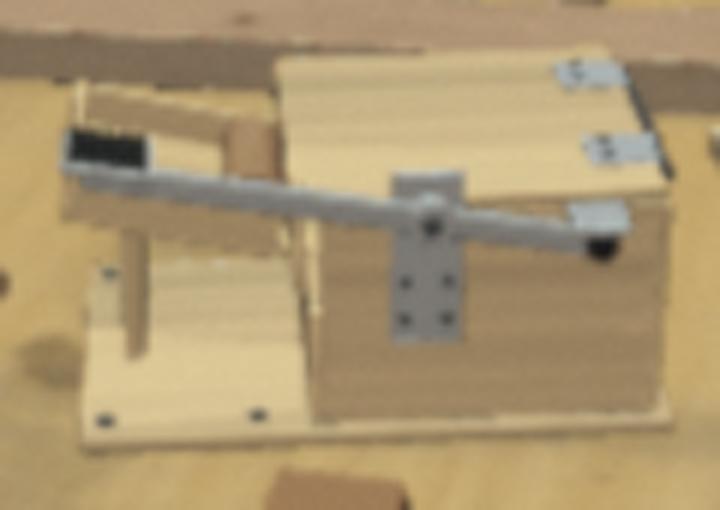

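```bash
cat >> h.py <<'E'
def proj(n,P):
    m=eyes.camera_model(n); T=np.linalg.inv(m['cam_to_world']); p=(T[:3,:3]@np.asarray(P).T).T+T[:3,3]
    return np.c_[m['cx']+m['fx']*p[:,0]/-p[:,2], m['cy']-m['fy']*p[:,1]/-p[:,2]]
def tri(px):
    A=np.zeros((3,3));b=np.zeros(3)
    for n,u,v in px:
        m=eyes.camera_model(n);T=m['cam_to_world'];d=T[:3,:3]@np.array([(u-m['cx'])/m['fx'],-(v-m['cy'])/m['fy'],-1]);d/=np.linalg.norm(d)
        M=np.eye(3)-np.outer(d,d);A+=M;b+=M@T[:3,3]
    return np.linalg.solve(A,b)
S=lambda u,v:('scene',140+(u+.5)/4-.5,155+(v+.5)/4-.5)
D=lambda u,v:('side',205+(u+.5)/6-.5,155+(v+.5)/6-.5)
E
python3 - <<'E'
from h import *
pts={'paddle':[S(586,157),D(107,150)],'FR':[S(440,165),D(285,188)],'FL':[S(270,368),D(278,60)],'boltFR':[S(557,356),D(106,420)],'BR':[S(205,50),D(668,190)]}
R={k:tri(v) for k,v in pts.items()}
for k,v in R.items(): print(k,v.round(4),[ (proj(n,[v])[0]-[a,b]).round(1) for n,a,b in pts[k]])
d=R['FR']-R['FL'];yaw=np.arctan2(d[0],-d[1]);print('yaw',yaw,np.linalg.norm(d), 'side edge', np.arctan2(*(R['BR']-R['FR'])[[1,0]]))
for yaw in (yaw,np.arctan2(*(R['BR']-R['FR'])[[1,0]])):
  Rm=np.array([[np.cos(yaw),-np.sin(yaw)],[np.sin(yaw),np.cos(yaw)]])
  mid=(R['FR']+R['FL'])[:2]/2
  for k,v in R.items(): print(k,(Rm.T@(v[:2]-mid)).round(4))
E
```

```text
paddle [ 0.4923 -0.0617  0.1694] [array([-0.5, -0.3]), array([-0.5,  0.1])]
FR [ 0.5704 -0.0314  0.1357] [array([-0.4, -0.3]), array([-0.4,  0.2])]
FL [0.5606 0.1303 0.1302] [array([-0.6, -0.4]), array([-0.4,  0.2])]
boltFR [ 0.4814 -0.0358  0.0112] [array([-0.5, -0.2]), array([-0.4,  0.1])]
BR [ 0.7479 -0.0224  0.1304] [array([-0.5, -0.5]), array([-0.5,  0.3])]
yaw 0.06030246940769993 0.16213085879342387 side edge 0.050909060789105946
paddle [-0.0798 -0.1065]
FR [-0.    -0.081]
FL [-0.     0.081]
boltFR [-0.089 -0.08 ]
BR [ 0.1777 -0.0827]
paddle [-0.0788 -0.1073]
FR [ 0.0008 -0.081 ]
FL [-0.0008  0.081 ]
boltFR [-0.0883 -0.0808]
BR [ 0.1785 -0.081 ]
```

The triangulated points agree with the given sizes: lid height 130–136 mm against 133, and paddle height 169 against 171. Lid width measures 162, and paddle y −106 against −102. The yaw is about 0.055, and my paddle estimate is (0.490, −0.060, 0.171). The first move raises the tool and takes it partway round, closing the fingers and aligning with the box.

Request:
servo_tool --commands '[[[-0.007, 0.012, -0.015, 0, 0, -0.02, 0], [-0.023, 0.042, -0.035, 0, 0, -0.05, 0], [-0.043, 0.078, -0.05, 0, 0, -0.08, 0], [-0.064, 0.115, -0.05, 0, 0, -0.11, 0], [-0.085, 0.152, -0.05, 0, 0, -0.14, 0], [-0.106, 0.19, -0.05, 0, 0, -0.17, 0], [-0.127, 0.228, -0.05, 0, 0, -0.2, 0], [-0.148, 0.266, -0.05, 0, 0, -0.23, 0], [-0.168, 0.302, -0.05, 0, 0, -0.25, 0], [-0.186, 0.335, -0.05, 0, 0, -0.27, 0], [-0.198, 0.356, -0.05, 0, 0, -0.28, 0], [-0.203, 0.365, -0.05, 0, 0, -0.28, 0]]]' --squeeze 30

```text
clock: 1.3
tool_pos: [0.452, 0.327, 0.2808]
ee_rot: [0.689, 0.725, -0.001, 0.001]
contact_force: [-1.0, 0.0, -0.3]
width: -0.0002
```

Request:
servo_tool --commands '[[[-0.012, 0.001, 0, 0, 0, 0, 0], [-0.04, 0.002, 0, 0, 0, 0, 0], [-0.08, 0.004, 0, 0, 0, 0, 0], [-0.12, 0.006, 0, 0, 0, 0, 0], [-0.16, 0.008, 0, 0, 0, 0, 0], [-0.2, 0.01, 0, 0, 0, 0, 0], [-0.24, 0.012, 0, 0, 0, 0, 0], [-0.28, 0.014, 0.005, 0, 0, 0, 0], [-0.32, 0.016, 0.01, 0, 0, 0, 0], [-0.355, 0.017, 0.02, 0, 0, 0, 0], [-0.38, 0.018, 0.03, 0, 0, 0, 0], [-0.389, 0.018, 0.035, 0, 0, 0, 0]]]'

```text
clock: 2.5
tool_pos: [0.4882, -0.059, 0.2455]
ee_rot: [0.688, 0.726, -0.001, -0.0]
contact_force: [-0.0, 0.6, 0.2]
width: -0.0003
```

Request:
servo_tool --commands '[[[0, 0, 0.01, 0, 0, 0, 0], [0, 0, 0.025, 0, 0, 0, 0], [0, 0, 0.035, 0, 0, 0, 0], [0, 0, 0.04, 0, 0, 0, 0], [0, 0, 0.04, 0, 0, 0, 0]]]'

```text
clock: 3.0
tool_pos: [0.4889, -0.056, 0.2057]
ee_rot: [0.687, 0.727, -0.0, -0.001]
contact_force: [0.1, 0.1, 0.1]
width: 0.0003
```

```bash
python3 - <<'E'
from h import *
print(robot.get_obs()['tool_pos'])
a=snap('scene','s1.png');b=snap('side','d1.png')
f=lambda im,x,y:cv2.resize(im[y:y+100,x:x+100,::-1],(400,400),interpolation=cv2.INTER_CUBIC)
cv2.imwrite('pics/c3.png',np.hstack([f(a,230,130),f(b,180,110)]))
E
```

```text
[ 0.48893215 -0.05603027  0.20572341]
```

View pics/c3.png

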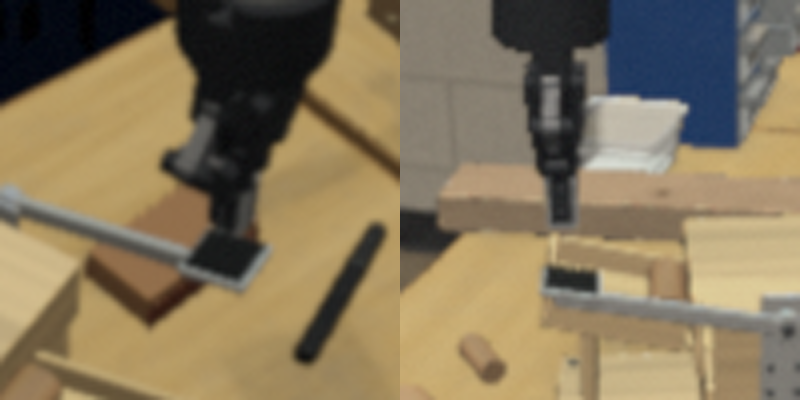

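Left (scene crop): the fingertips are at about (232,232), just above the paddle centre at (225,256). Right (side crop): the tip is at (563,225), with the paddle centre at (571,280). I'll project the point 35 mm below the TCP to compare.

```bash
python3 - <<'E'
from h import *
p=robot.get_obs()['tool_pos'].copy()
for z in (p[2],.171):
  q=[[p[0],p[1],z]]
  print(z,(proj('scene',q)[0]-[230,130])*4,(proj('side',q)[0]-[180,110])*4+[400,0])
print(tri([('scene',230+225/4,130+256/4),('side',180+171/4,110+280/4)]))
E
```

```text
0.20654141494697123 [226.98438943 216.96630251] [561.80081604 224.89553894]
0.171 [221.63008831 260.3418362 ] [564.49946955 273.51774472]
[ 0.49275511 -0.06238264  0.16837496]
```

Request:
servo_tool --commands '[[[-0.002, 0.002, 0.008, 0, 0, 0, 0], [-0.004, 0.003, 0.018, 0, 0, 0, 0], [-0.004, 0.003, 0.025, 0, 0, 0, 0], [-0.004, 0.003, 0.03, 0, 0, 0, 0], [-0.004, 0.003, 0.034, 0, 0, 0, 0], [-0.004, 0.003, 0.038, 0, 0, 0, 0], [-0.004, 0.003, 0.042, 0, 0, 0, 0], [-0.004, 0.003, 0.046, 0, 0, 0, 0], [-0.004, 0.003, 0.05, 0, 0, 0, 0], [-0.004, 0.003, 0.054, 0, 0, 0, 0]]]'

```text
clock: 4.1
tool_pos: [0.4903, -0.0615, 0.1522]
ee_rot: [0.687, 0.726, -0.002, -0.001]
contact_force: [-5.6, -0.2, 6.9]
width: 0.0002
```

Request:
servo_tool --commands '[[[0, 0, 0.004, 0, 0, 0, 0], [0, 0, 0.008, 0, 0, 0, 0], [0, 0, 0.012, 0, 0, 0, 0], [0, 0, 0.016, 0, 0, 0, 0], [0, 0, 0.02, 0, 0, 0, 0], [0, 0, 0.024, 0, 0, 0, 0], [0, 0, 0.028, 0, 0, 0, 0], [0, 0, 0.03, 0, 0, 0, 0]]]'

```text
clock: 4.9
tool_pos: [0.4893, -0.0616, 0.1218]
ee_rot: [0.687, 0.726, -0.003, -0.002]
contact_force: [-5.3, 0.4, 6.2]
width: 0.0002
```

Request:
servo_tool --commands '[[[0, 0, 0.002, 0, 0, 0, 0], [0, 0, 0.003, 0, 0, 0, 0], [0, 0, 0.003, 0, 0, 0, 0]]]'

```text
clock: 5.2
tool_pos: [0.4895, -0.0616, 0.1189]
ee_rot: [0.687, 0.726, -0.002, -0.002]
contact_force: [-5.2, -0.3, 5.4]
width: 0.0003
```

Request:
servo_tool --commands '[[[0, 0, 0.001, 0, 0, 0, 0], [0, 0, 0.002, 0, 0, 0, 0], [0, 0, 0.002, 0, 0, 0, 0]]]'

```text
clock: 5.5
tool_pos: [0.4896, -0.0616, 0.1176]
ee_rot: [0.687, 0.726, -0.002, -0.002]
contact_force: [-6.8, -0.6, 13.8]
width: -0.0
```

Request:
servo_tool --commands '[[[0, 0, 0.001, 0, 0, 0, 0], [0, 0, 0.001, 0, 0, 0, 0]]]'

```text
clock: 5.7
tool_pos: [0.4896, -0.0616, 0.117]
ee_rot: [0.687, 0.726, -0.002, -0.001]
contact_force: [-7.7, 0.0, 16.7]
width: 0.0002
```

Force rose to 17 N at z 0.117, which is the stop. I'll wait a second, then look.

Request:
servo_tool --commands '[[[0, 0, 0, 0, 0, 0, 0], [0, 0, 0, 0, 0, 0, 0], [0, 0, 0, 0, 0, 0, 0], [0, 0, 0, 0, 0, 0, 0], [0, 0, 0, 0, 0, 0, 0], [0, 0, 0, 0, 0, 0, 0], [0, 0, 0, 0, 0, 0, 0], [0, 0, 0, 0, 0, 0, 0], [0, 0, 0, 0, 0, 0, 0], [0, 0, 0, 0, 0, 0, 0]]]'

```text
clock: 6.7
tool_pos: [0.4896, -0.0616, 0.1171]
ee_rot: [0.687, 0.726, -0.002, -0.001]
contact_force: [-7.3, -0.5, 17.3]
width: -0.0004
```

```bash
python3 - <<'E'
from h import *
a=snap('scene','s2.png');b=snap('side','d2.png')
f=lambda im,x,y:cv2.resize(im[y:y+150,x:x+150,::-1],(400,400),interpolation=cv2.INTER_CUBIC)
cv2.imwrite('pics/c4.png',np.hstack([f(a,140,140),f(b,190,95)]))
E
```

```text
(no output)
```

View pics/c4.png

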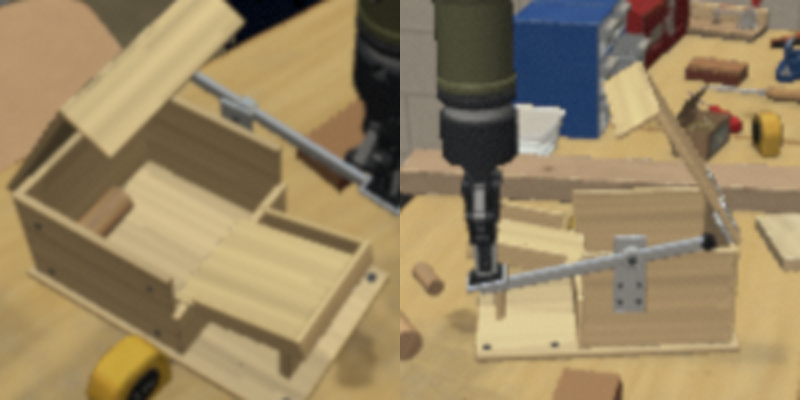

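The offcut lies on the box floor, at (105,212) in the left half. The lid is fully up, and the chute is empty. Now I'll ease the paddle up slowly.

Request:
servo_tool --commands '[[[0, 0, -0.0015, 0, 0, 0, 0], [0, 0, -0.003, 0, 0, 0, 0], [0, 0, -0.0045, 0, 0, 0, 0], [0, 0, -0.006, 0, 0, 0, 0], [0, 0, -0.0075, 0, 0, 0, 0], [0, 0, -0.009, 0, 0, 0, 0], [0, 0, -0.0105, 0, 0, 0, 0], [0, 0, -0.012, 0, 0, 0, 0], [0, 0, -0.0135, 0, 0, 0, 0], [0, 0, -0.015, 0, 0, 0, 0], [0, 0, -0.0165, 0, 0, 0, 0], [0, 0, -0.018, 0, 0, 0, 0]]]'

```text
clock: 8.0
tool_pos: [0.4892, -0.0616, 0.1341]
ee_rot: [0.687, 0.726, -0.003, -0.002]
contact_force: [-5.0, 0.5, 6.5]
width: 0.0005
```

Request:
servo_tool --commands '[[[0, 0, -0.0015, 0, 0, 0, 0], [0, 0, -0.003, 0, 0, 0, 0], [0, 0, -0.0045, 0, 0, 0, 0], [0, 0, -0.006, 0, 0, 0, 0], [0, 0, -0.0075, 0, 0, 0, 0], [0, 0, -0.009, 0, 0, 0, 0], [0, 0, -0.0105, 0, 0, 0, 0], [0, 0, -0.012, 0, 0, 0, 0], [0, 0, -0.0135, 0, 0, 0, 0], [0, 0, -0.015, 0, 0, 0, 0], [0, 0, -0.0165, 0, 0, 0, 0], [0, 0, -0.018, 0, 0, 0, 0]]]'

```text
clock: 9.2
tool_pos: [0.4909, -0.0615, 0.1525]
ee_rot: [0.687, 0.726, -0.001, -0.001]
contact_force: [-2.8, -0.6, 7.4]
width: -0.0001
```

Contact holds at 7 N. About 18–20 mm remain, so I'll go slower.

Request:
servo_tool --commands '[[[0, 0, -0.001, 0, 0, 0, 0], [0, 0, -0.002, 0, 0, 0, 0], [0, 0, -0.003, 0, 0, 0, 0], [0, 0, -0.004, 0, 0, 0, 0], [0, 0, -0.005, 0, 0, 0, 0], [0, 0, -0.006, 0, 0, 0, 0], [0, 0, -0.007, 0, 0, 0, 0], [0, 0, -0.008, 0, 0, 0, 0], [0, 0, -0.009, 0, 0, 0, 0], [0, 0, -0.01, 0, 0, 0, 0], [0, 0, -0.011, 0, 0, 0, 0], [0, 0, -0.012, 0, 0, 0, 0]]]'

```text
clock: 10.4
tool_pos: [0.4933, -0.0613, 0.1649]
ee_rot: [0.687, 0.726, 0.001, 0.001]
contact_force: [0.1, -1.0, 5.3]
width: -0.0001
```

Request:
servo_tool --commands '[[[0, 0, -0.0007, 0, 0, 0, 0], [0, 0, -0.0014, 0, 0, 0, 0], [0, 0, -0.0021, 0, 0, 0, 0], [0, 0, -0.0028, 0, 0, 0, 0], [0, 0, -0.0035, 0, 0, 0, 0], [0, 0, -0.0042, 0, 0, 0, 0], [0, 0, -0.0049, 0, 0, 0, 0], [0, 0, -0.0056, 0, 0, 0, 0], [0, 0, -0.0063, 0, 0, 0, 0], [0, 0, -0.007, 0, 0, 0, 0], [0, 0, -0.0077, 0, 0, 0, 0], [0, 0, -0.0084, 0, 0, 0, 0]]]'

```text
clock: 11.6
tool_pos: [0.4928, -0.0611, 0.1728]
ee_rot: [0.687, 0.726, 0.0, 0.0]
contact_force: [1.0, 0.2, 0.8]
width: 0.0001
```

Request:
servo_tool --commands '[[[0, 0, -0.0007, 0, 0, 0, 0], [0, 0, -0.0014, 0, 0, 0, 0], [0, 0, -0.0021, 0, 0, 0, 0], [0, 0, -0.0028, 0, 0, 0, 0], [0, 0, -0.0035, 0, 0, 0, 0], [0, 0, -0.0042, 0, 0, 0, 0]]]'

```text
clock: 12.2
tool_pos: [0.4924, -0.0612, 0.1769]
ee_rot: [0.687, 0.726, -0.0, -0.0]
contact_force: [0.5, 0.6, -0.2]
width: 0.0003
```

Contact is lost at rest height. I'll retreat and check.

Request:
servo_tool --commands '[[[0, 0, -0.005, 0, 0, 0, 0], [0, 0, -0.015, 0, 0, 0, 0], [0, 0, -0.03, 0, 0, 0, 0], [0, 0, -0.05, 0, 0, 0, 0], [0, 0, -0.07, 0, 0, 0, 0], [0, 0, -0.085, 0, 0, 0, 0], [0, 0, -0.09, 0, 0, 0, 0], [0, 0, -0.09, 0, 0, 0, 0], [0, 0, -0.09, 0, 0, 0, 0]]]'

```text
clock: 13.1
tool_pos: [0.4921, -0.0612, 0.2665]
ee_rot: [0.687, 0.726, -0.0, -0.0]
contact_force: [0.2, -0.0, -0.2]
width: 0.0001
```

```bash
python3 - <<'E'
from h import *
a=snap('scene','s3.png');b=snap('side','d3.png')
f=lambda im,x,y:cv2.resize(im[y:y+150,x:x+150,::-1],(400,400),interpolation=cv2.INTER_CUBIC)
cv2.imwrite('pics/c5.png',np.hstack([f(a,140,140),f(b,190,95)]))
E
```

```text
(no output)
```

View pics/c5.png

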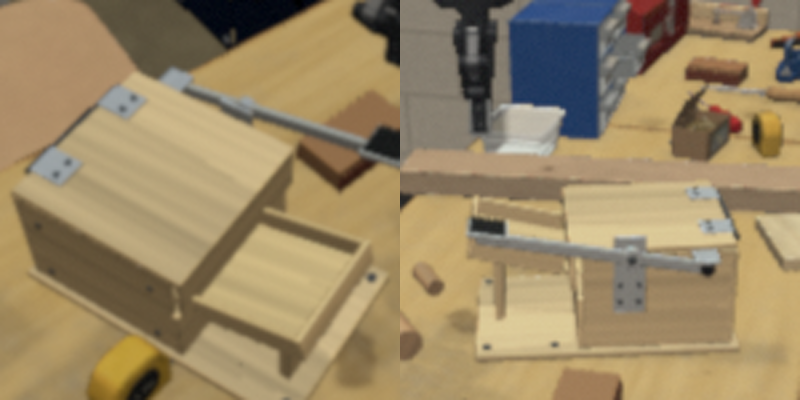

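The lid is shut, the paddle is back at rest, the chute is empty, and the tape measure and sanding block haven't moved. Handing in.

```bash
python3 -c "from station import job; print(job.hand_in())"
```

```text
the job is handed in; nothing more can be done
None
```

The job is done and handed in: the offcut is in the box and the lid came down shut under control.

- **Press:** I pushed the paddle straight down with closed fingers until it met its stop, at a TCP height of 0.117 m and about 17 N. The pictures then showed the lid fully up and the offcut lying on the box floor.
- **Release:** I eased the paddle up over about 5 s, at 15 mm/s and then 10 to 7 mm/s. It stayed in contact until it reached its rest height, near 0.172 m, and then I drew the arm clear.
- **Last checks:** The lid is shut, the lever is at rest and the chute is empty. The tape measure and sanding block stand where they were; the marker lay outside the final crops, so I did not check it again. The contact force is near 0 N, and the clock was about 13 s when I handed in.
- **Disagreements:** My measured paddle position differed from the given one by about 4 mm. During the press there was also 5 to 8 N of sideways force, probably friction along the paddle's arc.

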